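# Make up the guest kit and the repair kit on the hall console

## Robot

A 7-joint arm with a two-finger parallel gripper is mounted at the origin on the work surface. World frame = base frame: x ahead of the robot, y to its left, z up, the work surface at z = 0. Lengths are in m, angles in rad, forces in N, time in s.
With the tool pointing down it reaches from about 0.4 to 0.85 m from the base axis. Payload 4.5 kg.
Tool frame: the origin (TCP) lies midway between the tips of the shut fingers; the grasp point (between the pads) lies 19 mm behind it; z points along the fingers, x is the direction in which the jaws open and shut, and the axes are right-handed (so a half turn about z gives the same grasp; the last joint's range is limited). The gripper opens to 88 mm and grips with 3 to 60 N. Pads are 18 mm wide; open, the fingers measure 123 mm over their backs; the gripper's body (75 mm by 187 mm) begins 45 mm behind the grasp point.
Start: joints at [-1.11, 0.689, -0.195, 1.565, 0.157, 0.902, -0.215], TCP at [0.259, 0.569, 0.239] pointing down, gripper open.
Joint ranges: [-3.01, 3.01], [-0.46, 2.08], [-1.47, 1.51], [0.13, 2.56], [-1, 4.14], [0.04, 2.09], [-2.66, 2.66]. Speed limits (rad/s): [2.57, 2.57, 3.14, 3.14, 3.14, 3.14, 3.14].

## Interface

Orientations are given as a unit quaternion [x, y, z, w].
In Python, from plant import r gives the robot as it stands. The module is installed in compiled form; this text tells all that it offers.
- The arm moves only by the tool play_rows, never from a script. Its argument "increments" is a list of rows, each a list of 7 numbers: the opening, from 0 (shut) to 1 (fully open), then the shift along the tool's x, y, z in mm, then the turn, a rotation vector about the tool's x, y, z in rad. In form: [[hand, dx, dy, dz, wx, wy, wz], ...]. A call has exactly 8 rows; each row shifts and turns the pose as measured when the row begins, along the tool's axes as they then stand; what a row does not reach is not made up. A row lasts 1/8 s, in which the tool goes at most 62.5 mm and 10.7 degrees, less where a joint would pass 70% of its speed; a pose out of reach is approached as far as the arm can. A call is refused whole if a number of a shift passes 62.5 or a number of a turn 0.188, either way. A call with a gripper value outside its range is refused whole. The fingers move at their own pace and stop on an object; "grip_force" is the grip in N (left out, the last holds). Time passes only in rows, so rows that do not move let the fingers close, or fill a call up. It gives the time, the measured TCP pose, the force and the opening at its end, in the units of the state.
- r.get_state(): the state, without advancing time (a new reading comes with each control period).
- r.snapshot(name): name is "scene" or "top"; returns the picture (384x512x3 uint8, red, green, blue); there is no depth.
- r.get_calibration(name): a dict with "fx", "fy", "cx", "cy" (pixels), "R" (3x3) and "t" (3): a world point X has camera coordinates R X + t. Camera axes: x right, y down, z forward; pixel columns grow to the right and rows downward; lengths in m; the calibration is good to about 2 mm. A picture is of the moment at which its call begins. get_calibration takes no time and is no camera call.
- r.finish_job(): hands the job in, once; it reports no verdict.
The state is a dict: "clock": time; "q": joint angles; "qd": joint speeds; "joint_torque": joint torques, N m; "tool_pos": TCP position; "eef_rot": TCP orientation; "contact_force": force on the tool from outside, world axes, zero at the start; "moment": the same for the moment, N m; "opening": opening from 0.0 (shut) to 1.0 (fully open).
Only numpy, scipy, OpenCV 4.12 (cv2) and the standard library are available. Lean on these libraries where they do the work, as an engineer would, in place of code of your own. Each camera call takes 0.05 s, during which the arm holds its last target.

## Task

Make up the two kits on the console. Guest kit, in the white tray: lay the bunch of keys flat in the felt-floored compartment and stand the green access card upright, fully down, in the empty middle slot of the rack. Repair kit, in the bamboo tray: lay the red multi-tool case flat in the wide compartment and the aluminium torch flat in the narrow one, lengthwise; leave the orange card in its stand and the paperweight where it is.

Things in the scene. Friction and masses are not known exactly. Their poses are not given: they have to be found in the camera images.
- case: Loose red plastic multi-tool case, a block 100 (x) x 48 (y) x 30 (z) mm lying flat, with a grey snap latch on its +x end. Origin: centre of its underside; z up. Grip it across its 48 mm width (along y). 110 to 230 g.
- torch: Loose aluminium lighter-shaped torch, a flat bar 80 (x) x 30 (y) x 22 (z) mm lying flat, lens at its +x end, small black button on top. Origin: centre of its underside; z up. Grip it across its 30 mm width. 60 to 130 g.
- keys: Loose rigid bunch lying flat, 93 mm long (x), up to 30 wide: a black fob block 40 (x) x 22 (y) x 16 (z) mm with a steel plate on top, a steel ring, two brass keys fanned towards +x. Origin: level with the underside; the fob's centre is at x = -25 mm, y = 0, its end at x = -45, the key tips at x = +48 mm; z up. Grip the fob across its 22 mm width (along y). 40 to 85 g.
- card_green: Loose green hard-shell access card, 58 (x) wide, 8 (y) thick, 90 (z) mm tall, faces alike, standing upright in a wooden stand (84 x 44 x 28 mm high, fixed). Origin: middle of its bottom edge, 6 mm above the table at the start; z up. Its lowest 22 mm are in the stand's slot; it lifts straight out. Grip its top 22 mm across its thickness (along y). 25 to 50 g.
- card_orange: Orange access card of the same shape and size, standing in the same kind of stand. Not wanted: it stays there.
- paperweight: Green glass paperweight, a low dome 64 mm across and 40 mm high, loose. It stays where it is. Origin: centre of its underside.
- guest_tray: White guest tray, fixed, 190 (x) x 130 (y) mm, rim 4 mm thick, top at z = 12 mm. Origin: centre of its underside on the table; z up. On its -x side is the open key compartment with a grey felt floor at z = 4 mm, clear from x = -91 to +2 and y = -61 to +61 mm, centre x = -46 mm; the keys lie along y. On its +x side is a black card rack with three slots along y.
- rack_slot (a point): Middle of the floor of the guest tray's empty middle slot, 4 mm above the table; axes as the tray's, at x = 48, y = 0 in it. The slot runs along y, 90 mm long; it is 11 mm wide (x) to 22 mm above its floor, then flares to 25 mm wide at 38 mm. Fixed blue and yellow cards, 5 mm thick and 86 mm along y, stand at x = -30 and +30 mm, tops 54 mm above this floor.
- bamboo_tray: Bamboo tray, pale wood, cork floors, fixed, 148 (x) x 130 (y) mm; rim and divider 4 mm thick, tops at z = 12 mm; floors at z = 4 mm. Origin: centre of its underside on the table; z up. Divider along y at x = 8 mm. Wide compartment clear from x = -70 to +6 mm (centre -32), narrow one from x = 10 to 70 mm (centre 40); both y = -61 to +61 mm. Things lie along the tray's y.
Things that resemble listed ones, but are neither listed nor needed, are in the scene too. Of the things shaped like the bamboo_tray, the wood one is meant. Leave any purple look-alike of the keys alone.

How it is judged:
At the end, for the whole second after the job is handed in: Each flat on its floor (4 mm), off its place at most in x, y: keys 34, 35; case 18, 18; torch 18, 30 mm. Green card at the bottom of the middle slot (7 across, 20 along), lean under 0.25 rad. All at rest. Orange card upright, moved under 12 mm, paperweight under 20 (x of keys in the frame of guest_tray between -0.08 and -0.012 m and y of keys in the frame of guest_tray between -0.035 and 0.035 m and z of keys in the frame of guest_tray between 0 and 0.008 m and angle between keys's own z axis and vertical below 0.15 rad and x of card_green in the frame of guest_tray between 0.041 and 0.055 m and y of card_green in the frame of guest_tray between -0.02 and 0.02 m and z of card_green in the frame of guest_tray between 0 and 0.008 m and angle between each of card_green, card_orange's own z axis and vertical below 0.25 rad and x of case in the frame of bamboo_tray between -0.05 and -0.014 m and y of case in the frame of bamboo_tray between -0.018 and 0.018 m and z of case in the frame of bamboo_tray between 0 and 0.008 m and angle between each of case, torch's own z axis and vertical below 0.12 rad and x of torch in the frame of bamboo_tray between 0.022 and 0.058 m and y of torch in the frame of bamboo_tray between -0.03 and 0.03 m and z of torch in the frame of bamboo_tray between 0 and 0.008 m and linear speed of each of keys, card_green, case, torch below 0.02 m/s and distance of card_orange from where it was at the start of the episode below 0.012 m and distance of paperweight from where it was at the start of the episode below 0.02 m); the robot touches nothing.
It fails at once if the orange card is taken out of its stand or knocked over (distance of card_orange from where it was at the start of the episode above 0.03 m or angle between card_orange's own z axis and vertical above 0.5 rad).
It fails at once if the paperweight is shoved about (distance of paperweight from where it was at the start of the episode above 0.04 m).
It also fails if it takes over 102 s, if anything falls off the work surface, if the arm or the gripper's body presses on something with over 40 N, if the wrist force passes 120 N, or if a joint passes its speed limit or range.

## Working session

There is one attempt and no reset: what is moved stays moved. The work goes in short steps, Python scripts to look and compute and a tool call to move; the robot and the scene stay as the last step left them, time stands still between calls to the robot, and variables do not carry over. Pictures are saved under pics/ and viewed, and the job is handed in when it is done.

Besides the shell and the picture viewer there is one more tool, called as name(argument=value, ...), one argument or row to a line, values as JSON. play_rows: Moves the arm, as the interface text tells. Its arguments: {"type":"object","properties":{"increments":{"type":"array"},"grip_force":{"type":"number"}},"required":["increments"]}

```bash
mkdir -p pics; python3 - <<'E'
from plant import r
import cv2
for n in("scene","top"):
    im=r.snapshot(n); cv2.imwrite(f"pics/{n}0.png",im[:,:,::-1]); 
    c=r.get_calibration(n); print(n,c)
print(r.get_state())
E
```

```text
scene {'fx': 351.2177292550304, 'fy': 351.2177292550304, 'cx': 260.6601959364541, 'cy': 190.79666689900208, 'R': array([[-0.80146831,  0.59800723,  0.00599134],
       [ 0.40141611,  0.54536279, -0.73582915],
       [-0.44329861, -0.58733872, -0.67714073]]), 't': array([ 0.31159397, -0.19094386,  1.37281567])}
top {'fx': 422.4642791527827, 'fy': 422.4642791527827, 'cx': 256.5608711292306, 'cy': 191.11217599481859, 'R': array([[-0.02694989, -0.99940187, -0.02167019],
       [-0.99732803,  0.02835382, -0.06732652],
       [ 0.06790068,  0.01979785, -0.99749564]]), 't': array([0.10785143, 0.45774851, 1.11719794])}
{'clock': 0.1, 'q': array([-1.11018933,  0.68988107, -0.19449893,  1.56624257,  0.15733698,
        0.90250269, -0.21510928]), 'qd': array([ 0.00055667, -0.00296796,  0.00050366, -0.0019297 , -0.00065636,
        0.00127012,  0.00116651]), 'joint_torque': array([-3.32465963e-03, -5.28510797e+01, -1.27191592e+00, -1.53838742e+01,
       -5.26818889e-02,  2.03875563e-03,  3.37608708e-05]), 'tool_pos': array([0.25855323, 0.5683888 , 0.23800091]), 'eef_rot': array([ 8.40802615e-01,  5.41341195e-01, -6.41859829e-04,  5.10999930e-04]), 'contact_force': array([-0.4611756 , -0.38864498, -0.35207454]), 'moment': array([ 0.01651504, -0.01320436,  0.02265853]), 'opening': 0.9991922364492715}
```

View pics/scene0.png

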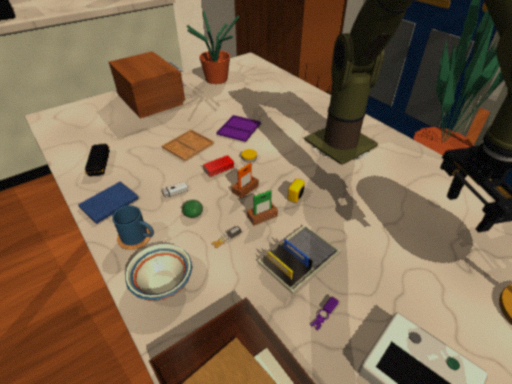

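View pics/top0.png

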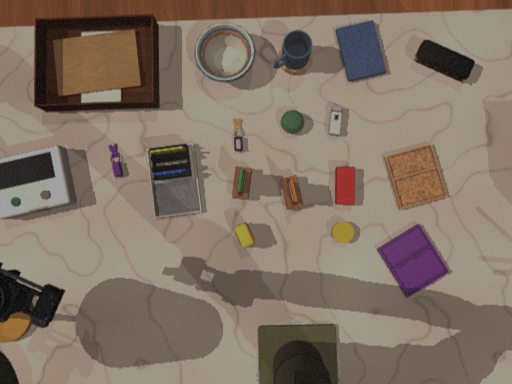

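The top view shows the guest tray at about (175,181), keys (238,135), green card (242,183), orange card (291,192), case (345,185), torch (335,121) and wood tray (416,177). Next I'll zoom in and measure.

```bash
cat > h.py <<'E'
import numpy as np, cv2
from plant import r
def ray(n,u,v,z):
    c=r.get_calibration(n); d=c['R'].T@np.array([(u-c['cx'])/c['fx'],(v-c['cy'])/c['fy'],1.]); o=-c['R'].T@c['t']
    return o+d*(z-o[2])/d[2]
def proj(n,X):
    c=r.get_calibration(n); p=c['R']@np.asarray(X,float)+c['t']; return np.array([c['fx']*p[0]/p[2]+c['cx'],c['fy']*p[1]/p[2]+c['cy']])
E
python3 - <<'E'
import cv2
a=cv2.imread("pics/top0.png")
cv2.imwrite("pics/z1.png",cv2.resize(a[105:225,140:270],None,fx=6,fy=6,interpolation=cv2.INTER_CUBIC)[:600,:800])
cv2.imwrite("pics/z2.png",cv2.resize(a[100:215,265:455],None,fx=4,fy=4,interpolation=cv2.INTER_CUBIC)[:600,:800])
E
```

```text
(no output)
```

View pics/z1.png

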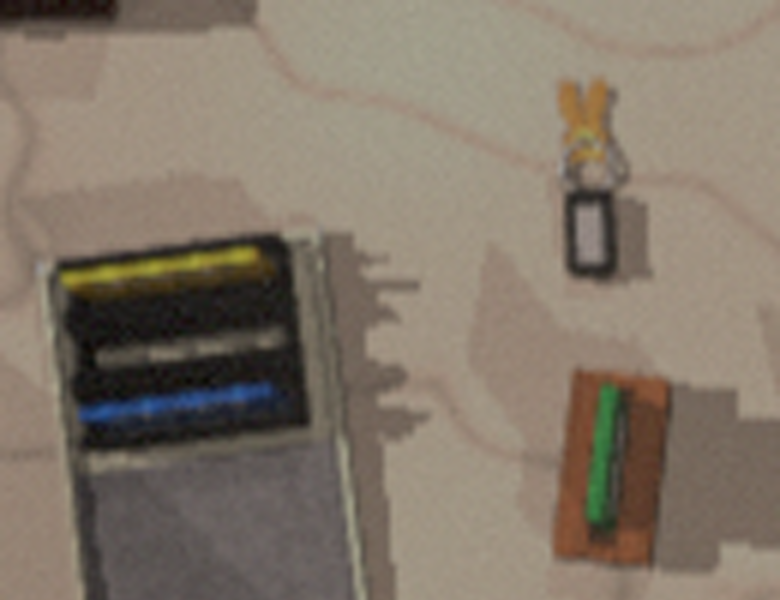

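View pics/z2.png

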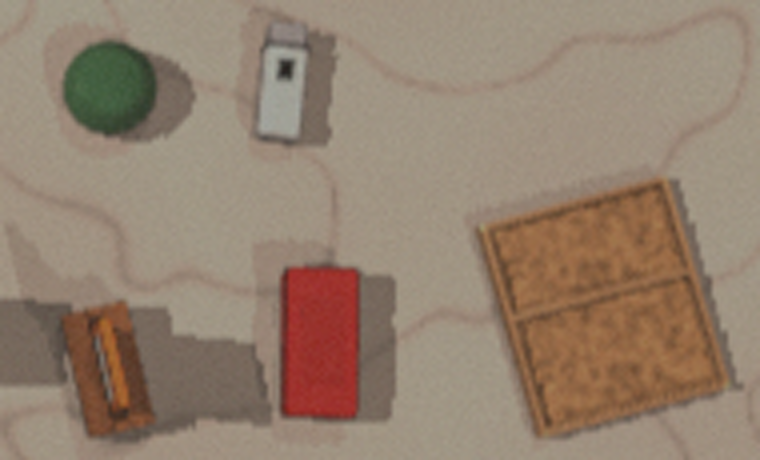

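Guest tray rack is at its world-+x end; bamboo's narrow compartment is also towards +x. Now masks for the coloured items and corners for the trays.

```bash
cat > meas.py <<'E'
from h import *
def masks(n,f):
    im=cv2.imread(f); hsv=cv2.cvtColor(im,cv2.COLOR_BGR2HSV)
    return im,hsv
def rect(n,m,z,lab):
    cs,_=cv2.findContours(m,cv2.RETR_EXTERNAL,cv2.CHAIN_APPROX_NONE)
    for c in sorted(cs,key=cv2.contourArea)[::-1][:3]:
        if cv2.contourArea(c)<15: continue
        P=np.array([ray(n,*p[0],z)[:2] for p in c],np.float32)*1000
        (cx,cy),(w,h),a=cv2.minAreaRect(P)
        u,v=c[:,0].mean(0)
        print(lab,"px",u.round(),v.round(),"ctr mm",round(cx,1),round(cy,1),"size",round(w,1),round(h,1),"ang",round(a,1))
if __name__=="__main__":
    im,hsv=masks("top","pics/top0.png")
    I=lambda lo,hi:cv2.inRange(hsv,lo,hi)
    rect("top",I((0,170,90),(5,255,255))|I((175,170,90),(180,255,255)),.03,"case")
    g=I((40,80,40),(85,255,255)); rect("top",g,.096,"green")
    k=hsv[...,2]<70; kk=np.zeros_like(g); kk[130:156,228:250]=k[130:156,228:250]*255; rect("top",kk,.016,"fob")
    b=I((14,120,120),(28,255,255)); b[:115]=0;b[140:]=0;b[:,:225]=0;b[:,250:]=0; rect("top",b,.003,"brass")
    b=I((8,200,150),(20,255,255)); b[:170]=0;b[:,:280]=0;b[:,300:]=0; rect("top",b,.096,"orange")
    t=I((0,0,140),(180,60,255)); t[:100]=0;t[140:]=0;t[:,:322]=0;t[:,345:]=0; rect("top",t,.022,"torch")
    for nm in("yel","blu"):
        b=I((22,150,110),(32,255,255)) if nm=="yel" else I((100,130,80),(125,255,255))
        b[:140]=0;b[200:]=0;b[:,:140]=0;b[:,205:]=0; rect("top",b,.058,nm)
    w=I((8,80,80),(22,190,255)); w[:135]=0;w[220:]=0;w[:,:375]=0; w=cv2.morphologyEx(w,cv2.MORPH_CLOSE,np.ones((7,7))); rect("top",w,.012,"bamboo")
E
python3 meas.py; python3 - <<'E'
import cv2
a=cv2.imread("pics/top0.png")
cv2.imwrite("pics/z3.png",cv2.resize(a[135:225,140:210],None,fx=6,fy=6,interpolation=cv2.INTER_CUBIC))
E
```

```text
case px 345.0 185.0 ctr mm 469.3 -138.0 size 44.9 95.7 ang 87.7
green px 291.0 120.0 ctr mm 631.1 1.8 size 41.2 47.0 ang 6.4
green px 240.0 181.0 ctr mm 483.1 134.4 size 8.9 57.7 ang 85.0
green px 15.0 201.0 ctr mm 446.2 703.5 size 15.5 12.6 ang 88.4
fob px 238.0 143.0 ctr mm 591.2 140.6 size 19.0 35.7 ang 88.7
brass px 237.0 123.0 ctr mm 649.3 145.5 size 19.3 25.1 ang 88.6
torch px 331.0 119.0 ctr mm 647.6 -115.9 size 59.2 106.7 ang 87.9
torch px 335.0 122.0 ctr mm 639.4 -121.1 size 27.2 58.8 ang 81.6
yel px 166.0 149.0 ctr mm 575.1 327.0 size 6.3 82.3 ang 5.9
blu px 169.0 171.0 ctr mm 515.4 321.0 size 6.2 79.4 ang 5.8
bamboo px 415.0 176.0 ctr mm 488.8 -330.8 size 150.2 134.7 ang 13.4
```

View pics/z3.png

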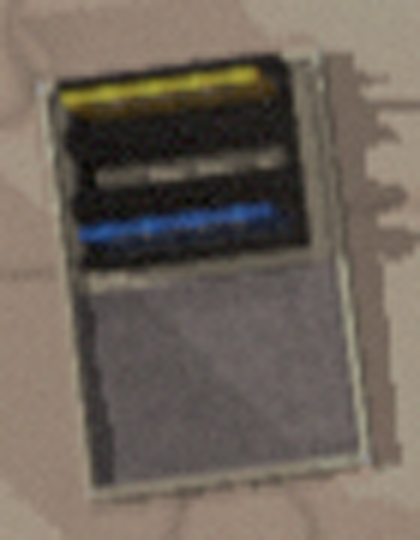

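```bash
python3 - <<'E'
from h import *
def q(P,u0,v0,s,z,n="top"): return np.array([ray(n,(x+.5)/s-.5+u0,(y+.5)/s-.5+v0,z)[:2]*1000 for x,y in P])
def show(l,C):
    e=[C[(i+1)%4]-C[i] for i in range(4)]
    print(l,C.mean(0).round(1),"edges",[round(float(np.linalg.norm(x)),1) for x in e],"ang",[round(float(np.degrees(np.arctan2(x[1],x[0]))),1) for x in e])
show("guest",q([(92,498),(43,85),(322,53),(370,462)],140,135,6,.012))
show("bamboo",q([(540,437),(481,228),(665,180),(727,387)],265,100,4,.012))
show("case",q([(283,415),(286,269),(357,269),(357,416)],265,100,4,.03))
show("torch",q([(258,135),(272,24),(310,26),(298,138)],265,100,4,.022))
show("greentop",q([(589,522),(602,386),(616,384),(608,526)],140,105,6,.096))
show("stand g",q([(553,558),(577,370),(670,378),(652,566)],140,105,6,.028))
show("stand o",q([(90,436),(64,317),(126,303),(154,423)],265,100,4,.028))
show("fob",q([(568,273),(566,195),(610,192),(611,277)],140,105,6,.016))
print(q([(572,82),(602,80)],140,105,6,.003))
print("pw",q([(110,88)],265,100,4,.02))
E
```

```text
guest [497.  318.2] edges [189.2, 128.0, 187.0, 126.3] ang [6.2, -85.2, -174.3, 95.8]
bamboo [ 488.  -331.3] edges [145.2, 127.7, 144.3, 128.9] ang [12.9, -77.0, -166.6, 103.4]
case [ 468.8 -138.7] edges [96.9, 46.8, 97.4, 48.5] ang [-3.4, -91.7, 177.6, 87.6]
torch [ 646.4 -123.2] edges [76.4, 25.5, 76.8, 26.8] ang [-9.3, -95.0, 171.7, 83.8]
greentop [483.4 133.7] edges [57.2, 5.9, 59.5, 8.1] ang [-6.8, -83.5, 175.4, 76.5]
stand g [483.8 133.7] edges [84.4, 41.6, 84.0, 44.0] ang [-8.6, -96.6, 173.1, 83.8]
stand o [454.7   1.7] edges [80.8, 42.2, 81.8, 43.2] ang [10.5, -78.9, -168.8, 99.9]
fob [590.9 142.7] edges [35.6, 19.9, 38.7, 19.5] ang [0.1, -87.8, 179.3, 82.9]
[[664.01347656 149.52670836]
 [664.49934561 135.74028155]]
pw [[645.62285339  -6.03456863]]
```

Measurements agree with the given sizes to within about 3 mm. I'll do the keys first: fob centre is about (591,141.5) with jaw yaw 90°, and they must go in before the green card so the gripper body stays clear of it. I'm writing a helper for the remaining distance in tool axes.

```bash
cat > go.py <<'E'
import sys
from h import *
from scipy.spatial.transform import Rotation as Ro
def go(x,y,z,yaw):
    s=r.get_state(); R=Ro.from_quat(s['eef_rot'])
    d=R.inv().apply(np.array([x,y,z])-s['tool_pos']*1000)
    c,sn=np.cos(np.radians(yaw)),np.sin(np.radians(yaw))
    T=Ro.from_matrix(np.array([[c,sn,0],[sn,-c,0],[0,0,-1.]]))
    X=R.as_matrix()[:,0]
    print("t",round(s['clock'],2),"pos",(s['tool_pos']*1000).round(1),"yaw",np.degrees(np.arctan2(X[1],X[0])).round(1),"q",s['q'].round(2),"F",s['contact_force'].round(1),"open",round(s['opening'],3))
    print("d tool mm",d.round(1),"rotvec",(R.inv()*T).as_rotvec().round(3))
    d2=T.inv().apply(np.array([x,y,z])-s['tool_pos']*1000); print("d in target axes",d2.round(1))
if __name__=="__main__": go(*map(float,sys.argv[1:]))
E
python3 go.py 591 141.5 150 90
```

```text
t 0.1 pos [258.6 568.4 238. ] yaw 65.5 q [-1.11  0.69 -0.19  1.57  0.16  0.9  -0.22] F [-0.5 -0.4 -0.4] open 0.999
d tool mm [-250.9  479.3   88.5] rotvec [-0.     0.002 -0.427]
d in target axes [-426.9  332.4   88. ]
```

play_rows(
  increments=[
    [1,-30,58,0,0,0,0],
    [1,-30,58,0,0,0,0],
    [1,-30,58,0,0,0,0],
    [1,-30,58,0,0,0,0],
    [1,-30,58,0,0,0,0],
    [1,-30,58,0,0,0,0],
    [1,-30,58,0,0,0,0],
    [1,-30,58,0,0,0,0],
  ],
  grip_force=15,
)

```text
clock: 1.1
tool_pos: [0.5681, 0.1775, 0.234]
eef_rot: [0.837, 0.547, -0.003, -0.002]
contact_force: [1.5, -0.1, 1.1]
opening: 0.999
```

```bash
python3 go.py 591 141.5 150 90
```

```text
t 1.1 pos [568.1 177.5 234. ] yaw 66.3 q [-0.23  0.66 -0.26  1.66  0.2   0.86  0.59] F [ 1.5 -0.1  1.1] open 0.999
d tool mm [-23.6  35.9  83.8] rotvec [-0.006  0.001 -0.413]
d in target axes [-36.   22.9  84. ]
```

play_rows(
  increments=[
    [0.6,-23,35,0,0,0,0],
    [0.6,0,0,28,0,0,-0.14],
    [0.6,0,0,28,0,0,-0.14],
    [0.6,0,0,28,0,0,-0.14],
    [0.6,0,0,30,0,0,0],
    [0.6,0,0,30,0,0,0],
    [0.6,0,0,20,0,0,0],
    [0.6,0,0,0,0,0,0],
  ],
)

```text
clock: 2.1
tool_pos: [0.5935, 0.1302, 0.0618]
eef_rot: [0.705, 0.709, -0.005, -0.001]
contact_force: [0.5, -0.1, -0.2]
opening: 0.6
```

```bash
python3 go.py 591 141.5 5 90; python3 -c "
from h import *
a=r.snapshot('top')[:,:,::-1];b=r.snapshot('scene')[:,:,::-1]
cv2.imwrite('pics/k1.png',np.hstack([cv2.resize(a[95:195,185:285],None,fx=4,fy=4),cv2.resize(b[180:280,180:280],None,fx=4,fy=4)]))"
```

```text
t 2.1 pos [593.5 130.2  61.8] yaw 90.4 q [-0.14  0.92 -0.28  1.73  0.43  0.56  0.9 ] F [ 0.5 -0.1 -0.2] open 0.6
d tool mm [11.6 -1.9 56.7] rotvec [-0.008  0.005  0.006]
d in target axes [11.3 -2.5 56.8]
```

View pics/k1.png

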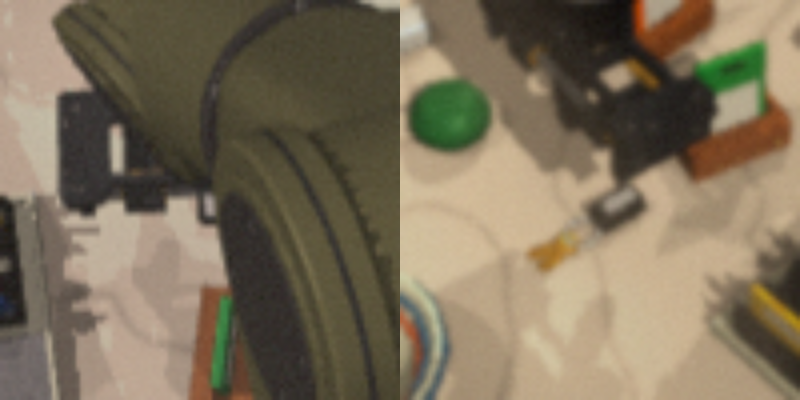

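The scene view shows the keys undisturbed below the fingers. I still have to move 11 mm along tool x, then descend.

play_rows(
  increments=[
    [0.6,11.5,-2,0,-0.008,0.005,0],
    [0.6,0,0,20,0,0,0],
    [0.6,0,0,20,0,0,0],
    [0.6,0,0,15,0,0,0],
    [0.6,0,0,1,0,0,0],
    [0.6,0,0,0,0,0,0],
    [0.6,0,0,0,0,0,0],
    [0.6,0,0,0,0,0,0],
  ],
)

```text
clock: 3.2
tool_pos: [0.5945, 0.1438, 0.0058]
eef_rot: [0.705, 0.709, 0.004, 0.002]
contact_force: [-0.2, 0.5, 0.1]
opening: 0.601
```

```bash
python3 go.py 591 141.5 5 90
```

```text
t 3.2 pos [594.5 143.8   5.8] yaw 90.4 q [-0.19  1.01 -0.23  1.74  0.46  0.44  0.85] F [-0.2  0.5  0.1] open 0.601
d tool mm [-2.3 -3.5  0.7] rotvec [ 0.007 -0.003  0.006]
d in target axes [-2.3 -3.5  0.8]
```

play_rows(
  increments=[
    [0.6,-2,-3,1,0.006,-0.003,0],
    [0.6,0,0,0,0,0,0],
    [0.1,0,0,0,0,0,0],
    [0.1,0,0,0,0,0,0],
    [0.1,0,0,0,0,0,0],
    [0.1,0,0,0,0,0,0],
    [0.1,0,0,-3,0,0,0],
    [0.1,0,0,-3,0,0,0],
  ],
)

```text
clock: 4.2
tool_pos: [0.5915, 0.1416, 0.0114]
eef_rot: [0.705, 0.709, 0.0, 0.001]
contact_force: [0.8, 0.1, -0.8]
opening: 0.247
```

```bash
python3 go.py 591 141.5 5 90; cat > pl.py <<'E'
import numpy as np
def P(c,a,x,y):
    a=np.radians(a); return (c[0]+x*np.cos(a)-y*np.sin(a), c[1]+x*np.sin(a)+y*np.cos(a))
G=((497.2,318.5),5.8); B=((488.3,-331.1),13.2)
print("keys fob target", P(*G,-46,25)); print("slot",P(*G,48,0)); print("case",P(*B,-32,0)); print("torch",P(*B,40,0))
E
python3 pl.py
```

```text
t 4.2 pos [591.5 141.6  11.4] yaw 90.3 q [-0.18  1.   -0.23  1.74  0.46  0.45  0.85] F [ 0.8  0.1 -0.8] open 0.247
d tool mm [-0.1 -0.5  6.4] rotvec [0.001 0.    0.006]
d in target axes [-0.1 -0.5  6.4]
keys fob target (np.float64(448.90907996430207), np.float64(338.7234280503042))
slot (np.float64(544.9542740237819), np.float64(323.35070226478143))
case (np.float64(457.14547510805886), np.float64(-338.407227843541))
torch (np.float64(527.2431561149265), np.float64(-321.9659651955738))
```

Opening is 21.7 mm, so the fob is held. Lifting and turning the keys.

play_rows(
  increments=[
    [0.1,0,0,-50,0,0,0],
    [0.1,0,0,-50,0,0,0.1],
    [0.1,0,0,-15,0,0,0.17],
    [0.1,0,0,0,0,0,0.18],
    [0.1,0,0,0,0,0,0.18],
    [0.1,0,0,0,0,0,0.18],
    [0.1,0,0,0,0,0,0.18],
    [0.1,0,0,0,0,0,0.18],
  ],
)

```text
clock: 5.2
tool_pos: [0.5904, 0.1417, 0.1319]
eef_rot: [0.983, 0.183, 0.001, -0.001]
contact_force: [-0.7, 0.7, -0.0]
opening: 0.244
```

```bash
python3 go.py 449 338.7 100 5.8
```

```text
t 5.2 pos [590.4 141.7 131.9] yaw 21.1 q [-0.31  0.8   0.    1.72 -0.01  0.62  0.07] F [-0.7  0.7 -0. ] open 0.244
d tool mm [ -60.9 -234.7   32.1] rotvec [-0.002 -0.001  0.268]
d in target axes [-120.8 -210.3   31.9]
```

play_rows(
  increments=[
    [0.1,0,0,0,0,0,0.13],
    [0.1,0,0,0,0,0,0.13],
    [0.1,0,0,0,0,0,0],
    [0.1,-24,-42,0,0,0,0],
    [0.1,-24,-42,0,0,0,0],
    [0.1,-24,-42,0,0,0,0],
    [0.1,-24,-42,0,0,0,0],
    [0.1,-24,-42,0,0,0,0],
  ],
)

```text
clock: 6.2
tool_pos: [0.4486, 0.3395, 0.1329]
eef_rot: [0.999, 0.053, 0.002, -0.001]
contact_force: [0.6, 0.9, -0.4]
opening: 0.247
```

```bash
python3 go.py 449 338.7 60 5.8
```

```text
t 6.2 pos [448.6 339.5 132.9] yaw 6.1 q [-0.81  0.76  0.13  1.86 -0.18  0.52 -0.45] F [ 0.6  0.9 -0.4] open 0.247
d tool mm [ 0.   0.9 72.9] rotvec [-0.001 -0.004  0.004]
d in target axes [ 0.3  0.8 72.9]
```

play_rows(
  increments=[
    [0.1,0,0,30,0,0,0],
    [0.1,0,0,30,0,0,0],
    [0.1,0,0,25,0,0,0],
    [0.1,0,0,25,0,0,0],
    [0.1,0,0,0,0,0,0],
    [0.1,0,0,0,0,0,0],
    [0.1,0,0,0,0,0,0],
    [0.1,0,0,0,0,0,0],
  ],
)

```text
clock: 7.2
tool_pos: [0.4458, 0.3496, 0.0237]
eef_rot: [0.998, 0.066, 0.003, -0.006]
contact_force: [-0.3, -0.3, -0.8]
opening: 0.25
```

```bash
python3 go.py 449 338.7 9 5.8;python3 -c "
from h import *
a=r.snapshot('top')[:,:,::-1];b=r.snapshot('scene')[:,:,::-1]
cv2.imwrite('pics/k2.png',np.hstack([cv2.resize(a[125:225,115:215],None,fx=4,fy=4),cv2.resize(b[200:300,240:340],None,fx=4,fy=4)]))"
```

```text
t 7.2 pos [445.8 349.6  23.7] yaw 7.6 q [-0.78  0.95  0.06  1.89 -0.2   0.3  -0.42] F [-0.3 -0.3 -0.8] open 0.25
d tool mm [ 1.6 11.4 14.6] rotvec [-0.012 -0.006  0.032]
d in target axes [ 2.1 11.2 14.7]
```

View pics/k2.png

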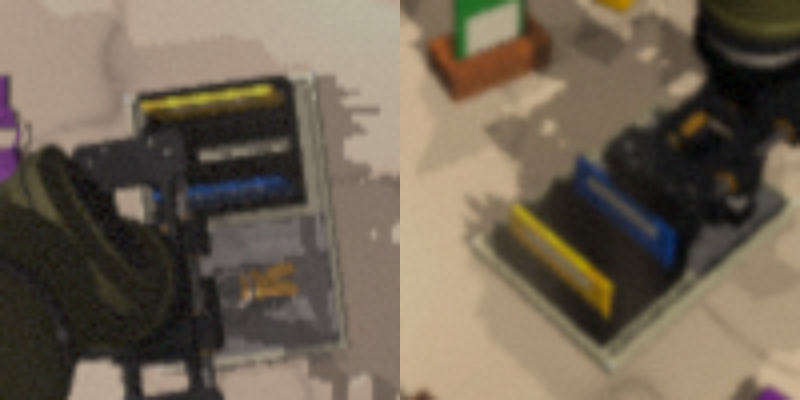

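Keys hang over the compartment (keys at about (270,280) in the left crop), the top view agrees. Correcting the 11 mm drift and lowering.

play_rows(
  increments=[
    [0.1,1.5,11,2,-0.01,-0.005,0.03],
    [0.1,0,0,5,0,0,0],
    [0.1,0,0,5,0,0,0],
    [0.1,0,0,2,0,0,0],
    [0.1,0,0,0,0,0,0],
    [0.1,0,0,0,0,0,0],
    [0.1,0,0,0,0,0,0],
    [0.1,0,0,0,0,0,0],
  ],
)

```text
clock: 8.3
tool_pos: [0.4492, 0.3378, 0.0094]
eef_rot: [0.999, 0.05, 0.001, -0.001]
contact_force: [-0.2, -1.1, 2.2]
opening: 0.243
```

```bash
python3 go.py 449 338.7 9 5.8
```

```text
t 8.3 pos [449.2 337.8   9.4] yaw 5.8 q [-0.77  0.97  0.07  1.89 -0.21  0.28 -0.43] F [-0.2 -1.1  2.2] open 0.243
d tool mm [-0.1 -0.9  0.4] rotvec [-0.001 -0.001 -0.001]
d in target axes [-0.1 -0.9  0.4]
```

play_rows(
  increments=[
    [0.42,0,0,0,0,0,0],
    [0.42,0,0,0,0,0,0],
    [0.42,0,0,-10,0,0,0],
    [0.42,0,0,-30,0,0,0],
    [0.42,0,0,-50,0,0,0],
    [0.42,0,0,-50,0,0,0],
    [0.42,0,0,-20,0,0,0],
    [0.42,0,0,0,0,0,0],
  ],
)

```text
clock: 9.3
tool_pos: [0.449, 0.3381, 0.1764]
eef_rot: [0.999, 0.05, 0.001, -0.001]
contact_force: [0.1, 0.8, 0.1]
opening: 0.42
```

```bash
python3 go.py 483.5 134 150 84
```

```text
t 9.3 pos [449.  338.1 176.4] yaw 5.8 q [-0.82  0.7   0.15  1.83 -0.17  0.62 -0.46] F [0.1 0.8 0.1] open 0.42
d tool mm [ 13.7 206.6  25.8] rotvec [-1.000e-03 -4.000e-03 -1.365e+00]
d in target axes [-199.4   55.6   26.4]
```

play_rows(
  increments=[
    [0.42,3,41,0,0,0,0],
    [0.42,3,41,0,0,0,0],
    [0.42,3,41,0,0,0,0],
    [0.42,3,41,0,0,0,0],
    [0.42,2,41,0,0,0,0],
    [0.42,0,0,0,0,0,-0.18],
    [0.42,0,0,0,0,0,-0.18],
    [0.42,0,0,0,0,0,-0.18],
  ],
)

```text
clock: 10.3
tool_pos: [0.4799, 0.1281, 0.1683]
eef_rot: [0.946, 0.323, -0.005, -0.001]
contact_force: [0.3, 0.3, -0.2]
opening: 0.421
```

```bash
python3 go.py 483.5 134 150 84; python3 -c "
from h import *
a=r.snapshot('top')[:,:,::-1];b=r.snapshot('scene')[:,:,::-1]
cv2.imwrite('pics/k3.png',np.hstack([cv2.resize(a[125:225,115:215],None,fx=4,fy=4),cv2.resize(b[200:300,240:340],None,fx=4,fy=4)]))"
```

```text
t 10.3 pos [479.9 128.1 168.3] yaw 37.7 q [-0.31  0.64 -0.07  2.01  0.08  0.5   0.23] F [ 0.3  0.3 -0.2] open 0.421
d tool mm [ 6.6 -2.4 18.3] rotvec [-0.008  0.006 -0.807]
d in target axes [ 6.3  3.  18.3]
```

View pics/k3.png

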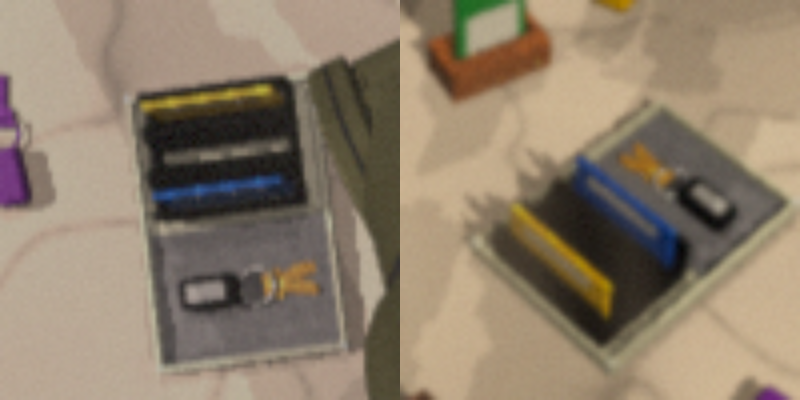

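Keys lie flat and centred on the felt (about (250,290) in the top crop). Now I'll line up over the green card.

play_rows(
  increments=[
    [0.42,0,0,0,0,0,-0.18],
    [0.42,0,0,0,0,0,-0.18],
    [0.42,0,0,0,0,0,-0.18],
    [0.42,0,0,0,0,0,-0.18],
    [0.42,0,0,0,0,0,-0.087],
    [0.42,0,0,0,0,0,0],
    [0.42,6,3,10,0,0,0],
    [0.42,0,0,0,0,0,0],
  ],
)

```text
clock: 11.4
tool_pos: [0.48, 0.1348, 0.1533]
eef_rot: [0.745, 0.667, -0.008, -0.006]
contact_force: [0.1, -0.7, -0.5]
opening: 0.423
```

```bash
python3 go.py 483.5 134 110 84
```

```text
t 11.4 pos [480.  134.8 153.3] yaw 83.6 q [-0.19  0.68 -0.29  2.    0.35  0.52  0.74] F [ 0.1 -0.7 -0.5] open 0.423
d tool mm [-0.2  4.4 43.2] rotvec [-0.019  0.003 -0.007]
d in target axes [-0.4  3.5 43.3]
```

play_rows(
  increments=[
    [0.42,0,3.5,10,-0.018,0.003,-0.007],
    [0.42,0,0,20,0,0,0],
    [0.42,0,0,20,0,0,0],
    [0.42,0,0,20,0,0,0],
    [0.42,0,0,12,0,0,0],
    [0.42,0,0,0,0,0,0],
    [0.42,0,0,0,0,0,0],
    [0.42,0,0,0,0,0,0],
  ],
)

```text
clock: 12.4
tool_pos: [0.4847, 0.1358, 0.0692]
eef_rot: [0.745, 0.667, 0.001, 0.001]
contact_force: [0.5, 0.2, 0.3]
opening: 0.422
```

```bash
python3 go.py 483.5 134 68 84
```

```text
t 12.4 pos [484.7 135.8  69.2] yaw 83.7 q [-0.27  0.83 -0.16  2.06  0.43  0.29  0.67] F [0.5 0.2 0.3] open 0.422
d tool mm [-1.9 -1.   1.2] rotvec [ 0.002 -0.    -0.005]
d in target axes [-1.9 -1.   1.2]
```

play_rows(
  increments=[
    [0.42,-2,-1,1,0,0,0],
    [0.42,0,0,0,0,0,0],
    [0.0,0,0,0,0,0,0],
    [0.0,0,0,0,0,0,0],
    [0.0,0,0,0,0,0,0],
    [0.0,0,0,0,0,0,0],
    [0.0,0,0,0,0,0,0],
    [0.0,0,0,0,0,0,0],
  ],
)

```text
clock: 13.4
tool_pos: [0.484, 0.1337, 0.0692]
eef_rot: [0.745, 0.667, 0.001, 0.001]
contact_force: [-0.3, 0.3, 0.0]
opening: 0.088
```

```bash
python3 go.py 483.5 134 68 84
```

```text
t 13.4 pos [484.  133.7  69.2] yaw 83.7 q [-0.26  0.82 -0.16  2.06  0.44  0.28  0.67] F [-0.3  0.3  0. ] open 0.088
d tool mm [ 0.2 -0.5  1.2] rotvec [ 0.003 -0.001 -0.006]
d in target axes [ 0.2 -0.5  1.2]
```

play_rows(
  increments=[
    [0.0,0,0,-12,0,0,0],
    [0.0,0,0,-20,0,0,0],
    [0.0,0,0,-30,0,0,0],
    [0.0,0,0,-25,0,0,0],
    [0.0,0,0,0,0,0,0.17],
    [0.0,0,0,0,0,0,0.17],
    [0.0,0,0,0,0,0,0.17],
    [0.0,0,0,0,0,0,0.17],
  ],
)

```text
clock: 14.4
tool_pos: [0.4834, 0.1337, 0.1646]
eef_rot: [0.929, 0.37, 0.003, -0.0]
contact_force: [0.1, 0.9, -0.3]
opening: 0.089
```

```bash
python3 go.py 545 323.5 160 5.8
```

```text
t 14.4 pos [483.4 133.7 164.6] yaw 43.5 q [-0.3   0.65 -0.09  2.02  0.12  0.48  0.27] F [ 0.1  0.9 -0.3] open 0.089
d tool mm [175.2 -95.5   5.5] rotvec [ 0.    -0.007  0.657]
d in target axes [  80.4 -182.6    4.6]
```

play_rows(
  increments=[
    [0.0,0,0,0,0,0,0.17],
    [0.0,0,0,0,0,0,0.17],
    [0.0,0,0,0,0,0,0.17],
    [0.0,0,0,0,0,0,0.1],
    [0.0,20,-45,0,0,0,0],
    [0.0,20,-45,0,0,0,0],
    [0.0,20,-45,0,0,0,0],
    [0.0,20,-45,0,0,0,0],
  ],
)

```text
clock: 15.4
tool_pos: [0.5401, 0.3231, 0.1724]
eef_rot: [0.998, 0.059, 0.002, -0.003]
contact_force: [1.5, -0.3, -0.8]
opening: 0.088
```

```bash
python3 go.py 545 323.5 150 5.8
```

```text
t 15.4 pos [540.1 323.1 172.4] yaw 6.8 q [-0.69  0.77  0.14  1.63 -0.15  0.74 -0.36] F [ 1.5 -0.3 -0.8] open 0.088
d tool mm [ 4.8  0.3 22.4] rotvec [-0.005 -0.005  0.017]
d in target axes [ 4.9  0.1 22.4]
```

play_rows(
  increments=[
    [0.0,0,0,0,0,0,0],
    [0.0,0,0,0,0,0,0],
    [0.0,4,0,15,-0.004,-0.004,0.015],
    [0.0,0,0,15,0,0,0],
    [0.0,0,0,0,0,0,0],
    [0.0,0,0,0,0,0,0],
    [0.0,0,0,0,0,0,0],
    [0.0,0,0,0,0,0,0],
  ],
)

```text
clock: 16.4
tool_pos: [0.5431, 0.3242, 0.1411]
eef_rot: [0.999, 0.052, -0.001, -0.001]
contact_force: [0.9, 0.1, -0.1]
opening: 0.087
```

```bash
python3 go.py 545 323.5 110 5.8; python3 -c "
from h import *
a=r.snapshot('top')[:,:,::-1];b=r.snapshot('scene')[:,:,::-1]
cv2.imwrite('pics/k4.png',np.hstack([cv2.resize(a[115:215,115:215],None,fx=4,fy=4),cv2.resize(b[180:280,240:340],None,fx=4,fy=4)]))"
```

```text
t 16.4 pos [543.1 324.2 141.1] yaw 5.9 q [-0.68  0.82  0.13  1.64 -0.16  0.69 -0.37] F [ 0.9  0.1 -0.1] open 0.087
d tool mm [ 1.9  1.  31.1] rotvec [-0.003  0.001  0.002]
d in target axes [ 1.9  0.9 31.1]
```

View pics/k4.png

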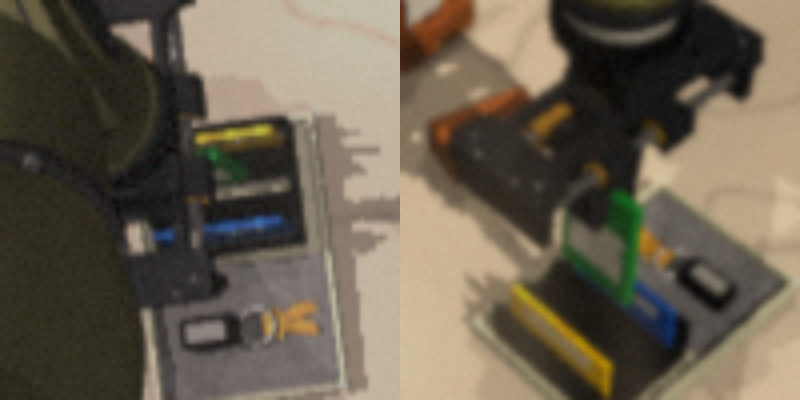

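```bash
python3 - <<'E'
from h import *
from pl import P
c=(.5431,.3242)
for n,o in(("top",(115,115,0)),("scene",(240,180,400))):
  for y in(-.029,.029):
    for z in(.0778,.1678):
      x,yy=P(c,5.9,0,y); p=proj(n,(x,yy,z)); print(n,y,z,((p[0]-o[0])*4+o[2]).round(),((p[1]-o[1])*4).round())
E
```

```text
keys fob target (np.float64(448.90907996430207), np.float64(338.7234280503042))
slot (np.float64(544.9542740237819), np.float64(323.35070226478143))
case (np.float64(457.14547510805886), np.float64(-338.407227843541))
torch (np.float64(527.2431561149265), np.float64(-321.9659651955738))
top -0.029 0.0778 248.0 174.0
top -0.029 0.1678 216.0 152.0
top 0.029 0.0778 159.0 186.0
top 0.029 0.1678 119.0 165.0
scene -0.029 0.0778 562.0 248.0
scene -0.029 0.1678 568.0 153.0
scene 0.029 0.0778 628.0 302.0
scene 0.029 0.1678 640.0 207.0
```

The held card lines up with its predicted corners: top crop (248,174), scene crop (628,302). Lowering in stages.

play_rows(
  increments=[
    [0.0,2,1,0,0,0,0],
    [0.0,0,0,10,0,0,0],
    [0.0,0,0,12,0,0,0],
    [0.0,0,0,8,0,0,0],
    [0.0,0,0,0,0,0,0],
    [0.0,0,0,0,0,0,0],
    [0.0,0,0,0,0,0,0],
    [0.0,0,0,0,0,0,0],
  ],
)

```text
clock: 17.5
tool_pos: [0.5451, 0.3237, 0.1088]
eef_rot: [0.999, 0.052, -0.001, -0.001]
contact_force: [0.2, 0.4, -0.6]
opening: 0.088
```

```bash
python3 go.py 545 323.5 90 5.8
```

```text
t 17.5 pos [545.1 323.7 108.8] yaw 6.0 q [-0.67  0.87  0.12  1.65 -0.16  0.63 -0.36] F [ 0.2  0.4 -0.6] open 0.088
d tool mm [-0.1  0.3 18.8] rotvec [-0.003  0.002  0.003]
d in target axes [-0.1  0.2 18.8]
```

play_rows(
  increments=[
    [0.0,0,0,8,0,0,0],
    [0.0,0,0,8,0,0,0],
    [0.0,0,0,6,0,0,0],
    [0.0,0,0,6,0,0,0],
    [0.0,0,0,0,0,0,0],
    [0.0,0,0,0,0,0,0],
    [0.0,0,0,0,0,0,0],
    [0.0,0,0,0,0,0,0],
  ],
)

```text
clock: 18.5
tool_pos: [0.5452, 0.3239, 0.079]
eef_rot: [0.999, 0.052, -0.001, -0.001]
contact_force: [-0.7, 0.7, -0.4]
opening: 0.091
```

```bash
python3 go.py 545 323.5 67.5 5.8
```

```text
t 18.5 pos [545.2 323.9  79. ] yaw 5.9 q [-0.67  0.91  0.11  1.66 -0.17  0.58 -0.35] F [-0.7  0.7 -0.4] open 0.091
d tool mm [-0.2  0.4 11.5] rotvec [-0.003  0.001  0.003]
d in target axes [-0.2  0.3 11.5]
```

No contact so far, and the card bottom is at about z=16, inside the narrow part of the slot. Going on down.

play_rows(
  increments=[
    [0.0,0,0,4,0,0,0],
    [0.0,0,0,4,0,0,0],
    [0.0,0,0,3,0,0,0],
    [0.0,0,0,1,0,0,0],
    [0.0,0,0,0,0,0,0],
    [0.0,0,0,0,0,0,0],
    [0.0,0,0,0,0,0,0],
    [0.0,0,0,0,0,0,0],
  ],
)

```text
clock: 19.5
tool_pos: [0.5456, 0.3243, 0.0673]
eef_rot: [0.999, 0.052, -0.0, -0.002]
contact_force: [-0.7, 0.3, 1.5]
opening: 0.09
```

```bash
python3 go.py 545 323.5 67 5.8
```

```text
t 19.5 pos [545.6 324.3  67.3] yaw 6.0 q [-0.67  0.93  0.11  1.66 -0.17  0.56 -0.35] F [-0.7  0.3  1.5] open 0.09
d tool mm [-0.7  0.8  0.3] rotvec [-0.004  0.     0.003]
d in target axes [-0.7  0.8  0.3]
```

play_rows(
  increments=[
    [0.35,0,0,0,0,0,0],
    [0.35,0,0,0,0,0,0],
    [0.35,0,0,-15,0,0,0],
    [0.35,0,0,-30,0,0,0],
    [0.35,0,0,-50,0,0,0],
    [0.35,0,0,-40,0,0,0],
    [0.5,0,0,0,0,0,0],
    [0.6,0,0,0,0,0,0],
  ],
)

```text
clock: 20.5
tool_pos: [0.546, 0.3238, 0.2098]
eef_rot: [0.999, 0.052, 0.001, -0.002]
contact_force: [-0.6, 0.4, -0.5]
opening: 0.55
```

```bash
python3 go.py 645 -122.5 200 -98
```

```text
t 20.5 pos [546.  323.8 209.8] yaw 5.9 q [-0.69  0.74  0.15  1.58 -0.14  0.83 -0.37] F [-0.6  0.4 -0.5] open 0.55
d tool mm [ 52.3 454.1   7.8] rotvec [-0.005  0.003  1.814]
d in target axes [ 428.1 -160.1    9.8]
```

play_rows(
  increments=[
    [0.6,6,52,0,0,0,0],
    [0.6,6,56,0,0,0,0],
    [0.6,6,56,0,0,0,0],
    [0.6,6,56,0,0,0,0],
    [0.6,6,56,0,0,0,0],
    [0.6,6,56,0,0,0,0],
    [0.6,6,56,0,0,0,0],
    [0.6,6,56,0,0,0,0],
  ],
)

```text
clock: 21.5
tool_pos: [0.6383, -0.1172, 0.1965]
eef_rot: [0.998, 0.059, -0.008, -0.004]
contact_force: [0.3, 0.1, -1.1]
opening: 0.601
```

```bash
python3 go.py 646.5 -122.7 200 81.4;  python3 -c "
from h import *
a=r.snapshot('top')[:,:,::-1];b=r.snapshot('scene')[:,:,::-1]
cv2.imwrite('pics/k5.png',np.hstack([cv2.resize(a[125:225,135:235],None,fx=4,fy=4),cv2.resize(b[200:300,240:340],None,fx=4,fy=4)]))"
```

```text
t 21.5 pos [ 638.3 -117.2  196.5] yaw 6.7 q [ 0.07  0.78  0.07  1.52 -0.08  0.87  0.3 ] F [ 0.3  0.1 -1.1] open 0.601
d tool mm [ 7.4  6.4 -3.6] rotvec [-0.018  0.006 -1.303]
d in target axes [-4.3  8.9 -3.5]
```

View pics/k5.png

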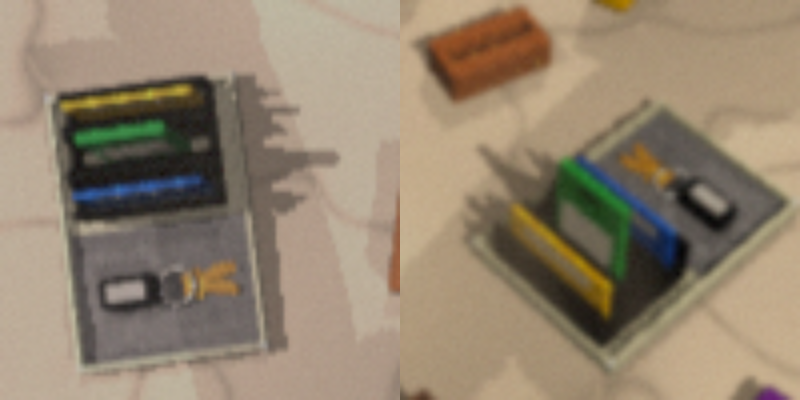

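The card stands upright between the yellow and blue cards and the keys are fine. Now rotate over the torch.

play_rows(
  increments=[
    [0.6,0,0,0,-0.01,0.005,-0.16],
    [0.6,0,0,0,0,0,-0.165],
    [0.6,0,0,0,0,0,-0.165],
    [0.6,0,0,20,0,0,-0.165],
    [0.6,0,0,20,0,0,-0.165],
    [0.6,0,0,20,0,0,-0.165],
    [0.6,0,0,20,0,0,-0.165],
    [0.6,0,0,0,0,0,-0.15],
  ],
)

```text
clock: 22.6
tool_pos: [0.6291, -0.1234, 0.1041]
eef_rot: [0.749, 0.663, -0.012, -0.007]
contact_force: [-0.7, -0.2, 0.3]
opening: 0.602
```

```bash
python3 go.py 646.5 -122.7 60 81.4
```

```text
t 22.6 pos [ 629.1 -123.4  104.1] yaw 83.0 q [ 0.26  0.9  -0.27  1.59  0.33  0.73  1.28] F [-0.7 -0.2  0.3] open 0.602
d tool mm [ 3.1 18.3 43.6] rotvec [-0.026  0.008  0.028]
d in target axes [ 3.3 17.1 44.1]
```

play_rows(
  increments=[
    [0.6,0,0,0,-0.025,0.008,0.028],
    [0.6,3,17,0,0,0,0],
    [0.6,0,0,20,0,0,0],
    [0.6,0,0,22,0,0,0],
    [0.6,0,0,0,0,0,0],
    [0.6,0,0,0,0,0,0],
    [0.6,0,0,0,0,0,0],
    [0.6,0,0,0,0,0,0],
  ],
)

```text
clock: 23.6
tool_pos: [0.6388, -0.1196, 0.053]
eef_rot: [0.757, 0.653, -0.004, -0.007]
contact_force: [-0.3, -0.3, -0.1]
opening: 0.6
```

```bash
python3 go.py 646.5 -122.7 7 81.4; python3 -c "
from h import *
a=r.snapshot('top')[:,:,::-1];b=r.snapshot('scene')[:,:,::-1]
cv2.imwrite('pics/k6.png',np.hstack([cv2.resize(a[75:175,285:385],None,fx=4,fy=4),cv2.resize(b[140:240,130:230],None,fx=4,fy=4)]))"
```

```text
t 23.6 pos [ 638.8 -119.6   53. ] yaw 81.6 q [ 0.25  0.97 -0.25  1.58  0.34  0.64  1.25] F [-0.3 -0.3 -0.1] open 0.6
d tool mm [-2.1  8.9 45.9] rotvec [-0.016 -0.002  0.003]
d in target axes [-1.9  8.1 46. ]
```

View pics/k6.png

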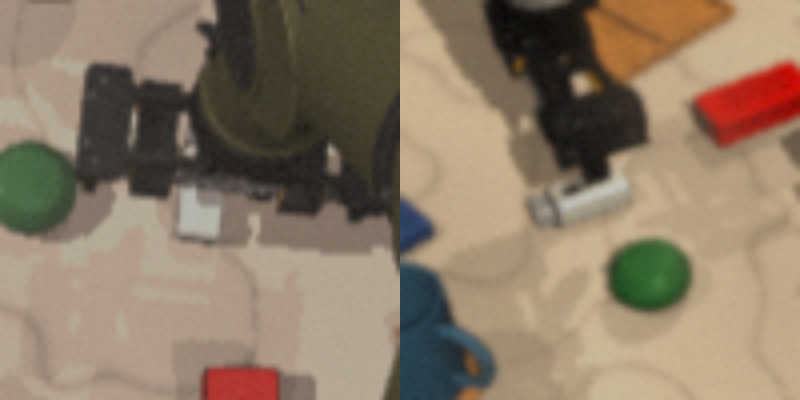

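Paperweight (crop (30,188)) is next to the gripper body in the image but 25 mm or more below it. Correct and descend.

play_rows(
  increments=[
    [0.6,0,0,0,-0.016,0,0],
    [0.6,-2,9,0,0,0,0],
    [0.6,0,0,20,0,0,0],
    [0.6,0,0,20,0,0,0],
    [0.6,0,0,4,0,0,0],
    [0.6,0,0,0,0,0,0],
    [0.6,0,0,0,0,0,0],
    [0.6,0,0,0,0,0,0],
  ],
  grip_force=25,
)

```text
clock: 24.7
tool_pos: [0.648, -0.123, 0.0054]
eef_rot: [0.757, 0.653, 0.001, -0.001]
contact_force: [-0.0, 0.6, 0.2]
opening: 0.599
```

```bash
python3 go.py 646.5 -122.7 7 81.4
```

```text
t 24.7 pos [ 648.  -123.     5.4] yaw 81.6 q [ 0.24  1.05 -0.22  1.57  0.37  0.56  1.23] F [-0.   0.6  0.2] open 0.599
d tool mm [ 0.1 -1.5 -1.6] rotvec [ 0.    -0.002  0.003]
d in target axes [ 0.1 -1.5 -1.6]
```

play_rows(
  increments=[
    [0.6,0,0,-2,0,0,0],
    [0.6,0,0,0,0,0,0],
    [0.2,0,0,0,0,0,0],
    [0.2,0,0,0,0,0,0],
    [0.2,0,0,0,0,0,0],
    [0.2,0,0,0,0,0,0],
    [0.2,0,0,0,0,0,0],
    [0.2,0,0,0,0,0,0],
  ],
)

```text
clock: 25.7
tool_pos: [0.6487, -0.1232, 0.0088]
eef_rot: [0.757, 0.653, 0.002, 0.0]
contact_force: [0.0, -0.3, 0.4]
opening: 0.337
```

```bash
python3 go.py 527.2 -322 150 13.2
```

```text
t 25.7 pos [ 648.7 -123.2    8.8] yaw 81.6 q [ 0.24  1.04 -0.23  1.57  0.37  0.57  1.23] F [ 0.  -0.3  0.4] open 0.337
d tool mm [-214.2  -90.7 -141.9] rotvec [ 1.000e-03 -3.000e-03  1.193e+00]
d in target axes [-163.7  165.8 -141.2]
```

play_rows(
  increments=[
    [0.2,0,0,-40,0,0,0],
    [0.2,0,0,-50,0,0,0.17],
    [0.2,0,0,-35,0,0,0.17],
    [0.2,0,0,0,0,0,0.17],
    [0.2,0,0,0,0,0,0.17],
    [0.2,0,0,0,0,0,0.17],
    [0.2,0,0,0,0,0,0.17],
    [0.2,0,0,0,0,0,0.17],
  ],
)

```text
clock: 26.7
tool_pos: [0.6468, -0.1229, 0.1364]
eef_rot: [0.995, 0.097, 0.0, -0.002]
contact_force: [-0.1, 0.7, -0.2]
opening: 0.338
```

```bash
python3 go.py 527.2 -322 130 13.2
```

```text
t 26.7 pos [ 646.8 -122.9  136.4] yaw 11.2 q [ 0.09  0.86  0.05  1.55 -0.07  0.74  0.37] F [-0.1  0.7 -0.2] open 0.338
d tool mm [-155.9  172.2    5.5] rotvec [-0.004 -0.001 -0.035]
d in target axes [-161.9  166.6    6.4]
```

play_rows(
  increments=[
    [0.2,0,0,0,0,0,-0.03],
    [0.2,-38,43,0,0,0,0],
    [0.2,-38,43,0,0,0,0],
    [0.2,-38,43,0,0,0,0],
    [0.2,-38,42,0,0,0,0],
    [0.2,0,0,0,0,0,0],
    [0.2,0,0,0,0,0,0],
    [0.2,0,0,0,0,0,0],
  ],
)

```text
clock: 27.7
tool_pos: [0.5377, -0.3277, 0.1339]
eef_rot: [0.991, 0.131, 0.001, -0.003]
contact_force: [0.3, 0.0, 0.1]
opening: 0.341
```

```bash
python3 go.py 528.2 -321.5 40 13.2
```

```text
t 27.7 pos [ 537.7 -327.7  133.9] yaw 15.0 q [ 0.49  0.82 -0.01  1.64  0.01  0.68  0.73] F [0.3 0.  0.1] open 0.341
d tool mm [-7.8 -7.9 94. ] rotvec [-0.006 -0.002  0.032]
d in target axes [-7.8 -8.2 93.9]
```

play_rows(
  increments=[
    [0.2,-8,-8,0,-0.005,0,0.03],
    [0.2,0,0,30,0,0,0],
    [0.2,0,0,35,0,0,0],
    [0.2,0,0,25,0,0,0],
    [0.2,0,0,0,0,0,0],
    [0.2,0,0,0,0,0,0],
    [0.2,0,0,0,0,0,0],
    [0.2,0,0,0,0,0,0],
  ],
)

```text
clock: 28.7
tool_pos: [0.5374, -0.3124, 0.0454]
eef_rot: [0.992, 0.126, 0.006, -0.001]
contact_force: [0.2, 0.4, -0.6]
opening: 0.336
```

```bash
python3 go.py 528.2 -321.5 14 13.2; python3 -c "
from h import *
a=r.snapshot('top')[:,:,::-1];b=r.snapshot('scene')[:,:,::-1]
cv2.imwrite('pics/k7.png',np.hstack([cv2.resize(a[125:225,365:465],None,fx=4,fy=4),cv2.resize(b[90:190,140:240],None,fx=4,fy=4)]))"
```

```text
t 28.7 pos [ 537.4 -312.4   45.4] yaw 14.5 q [ 0.46  0.95 -0.01  1.71  0.01  0.48  0.7 ] F [ 0.2  0.4 -0.6] open 0.336
d tool mm [-11.6   6.5  31.2] rotvec [-0.    -0.012  0.023]
d in target axes [-11.    6.7  31.4]
```

View pics/k7.png

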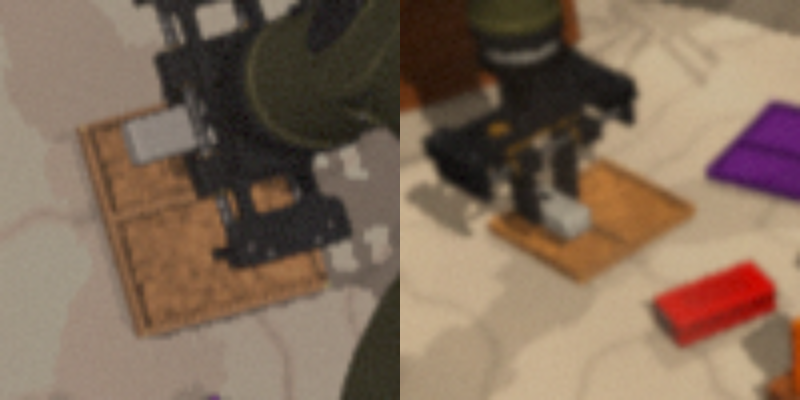

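Torch is above the narrow compartment (crop (160,135)); correct offset and lower.

play_rows(
  increments=[
    [0.2,-11,6.5,0,0,-0.012,0.02],
    [0.2,0,0,0,0,0,0],
    [0.2,0,0,10,0,0,0],
    [0.2,0,0,8,0,0,0],
    [0.2,0,0,5,0,0,0],
    [0.2,0,0,0,0,0,0],
    [0.2,0,0,0,0,0,0],
    [0.2,0,0,0,0,0,0],
  ],
)

```text
clock: 29.8
tool_pos: [0.5271, -0.3224, 0.0201]
eef_rot: [0.993, 0.115, -0.001, -0.0]
contact_force: [0.2, -0.8, -0.5]
opening: 0.338
```

```bash
python3 go.py 528.2 -321.5 14 13.2
```

```text
t 29.8 pos [ 527.1 -322.4   20.1] yaw 13.3 q [ 0.48  0.99 -0.    1.72  0.01  0.44  0.7 ] F [ 0.2 -0.8 -0.5] open 0.338
d tool mm [ 1.3 -0.6  6.1] rotvec [-0.001  0.001  0.001]
d in target axes [ 1.2 -0.6  6.1]
```

play_rows(
  increments=[
    [0.2,1,0,3,0,0,0],
    [0.2,0,0,3,0,0,0],
    [0.2,0,0,0.5,0,0,0],
    [0.2,0,0,0,0,0,0],
    [0.2,0,0,0,0,0,0],
    [0.45,0,0,0,0,0,0],
    [0.45,0,0,0,0,0,0],
    [0.45,0,0,0,0,0,0],
  ],
)

```text
clock: 30.8
tool_pos: [0.5287, -0.3225, 0.0139]
eef_rot: [0.993, 0.115, -0.0, 0.0]
contact_force: [-0.6, -0.3, 0.4]
opening: 0.452
```

play_rows(
  increments=[
    [0.45,0,0,-15,0,0,0],
    [0.45,0,0,-40,0,0,0],
    [0.45,0,0,-50,0,0,0],
    [0.45,0,0,-50,0,0,0],
    [0.85,0,0,0,0,0,0],
    [0.85,0,0,0,0,0,0],
    [0.85,0,0,0,0,0,0],
    [0.85,0,0,0,0,0,0],
  ],
)

```text
clock: 31.8
tool_pos: [0.5278, -0.322, 0.1761]
eef_rot: [0.993, 0.115, -0.0, -0.0]
contact_force: [-0.2, 0.3, -0.8]
opening: 0.844
```

```bash
python3 go.py 469 -138.4 150 87.5
```

```text
t 31.8 pos [ 527.8 -322.   176.1] yaw 13.2 q [ 0.47  0.75  0.    1.65 -0.    0.74  0.71] F [-0.2  0.3 -0.8] open 0.844
d tool mm [ -15.2 -192.2   26.2] rotvec [-1.000e-03  0.000e+00 -1.296e+00]
d in target axes [180.9 -66.8  26.1]
```

play_rows(
  increments=[
    [0.85,-3,-48,0,0,0,0],
    [0.85,-4,-48,0,0,0,0],
    [0.85,-4,-48,0,0,0,0],
    [0.85,-4,-48,0,0,0,0],
    [0.85,0,0,0,0,0,-0.16],
    [0.85,0,0,0,0,0,-0.16],
    [0.85,0,0,0,0,0,-0.16],
    [0.85,0,0,0,0,0,-0.16],
  ],
)

```text
clock: 32.8
tool_pos: [0.4641, -0.1309, 0.1696]
eef_rot: [0.902, 0.432, -0.005, -0.004]
contact_force: [-0.4, 0.7, 0.0]
opening: 0.85
```

```bash
python3 go.py 469 -138.4 150 87.5; python3 -c "
from h import *
a=r.snapshot('top')[:,:,::-1];b=r.snapshot('scene')[:,:,::-1]
cv2.imwrite('pics/k8.png',np.hstack([cv2.resize(a[125:225,365:465],None,fx=4,fy=4),cv2.resize(b[90:190,140:240],None,fx=4,fy=4)]))"
```

```text
t 32.8 pos [ 464.1 -130.9  169.6] yaw 51.2 q [ 0.28  0.63 -0.16  2.05  0.19  0.5   0.88] F [-0.4  0.7  0. ] open 0.85
d tool mm [-2.7  8.7 19.5] rotvec [-0.013  0.002 -0.633]
d in target axes [-7.3  5.2 19.6]
```

View pics/k8.png

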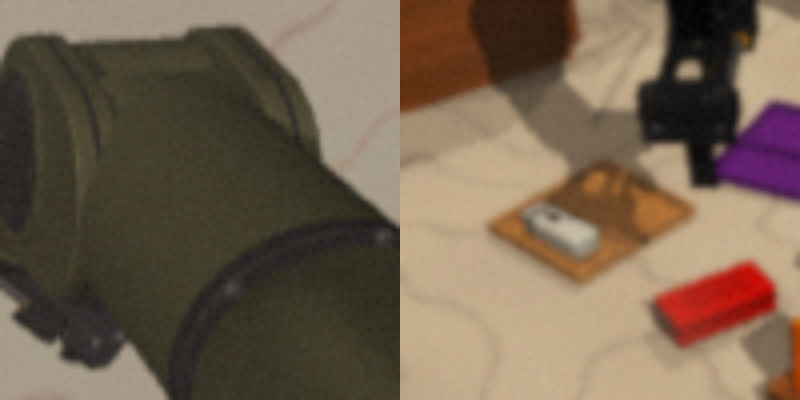

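Torch lies in the narrow compartment (scene crop (562,232)). Case next.

play_rows(
  increments=[
    [0.85,0,0,0,0,0,-0.16],
    [0.85,0,0,0,0,0,-0.16],
    [0.85,0,0,0,0,0,-0.16],
    [0.85,0,0,0,0,0,-0.15],
    [0.85,0,0,0,0,0,0],
    [0.85,-7,5,30,-0.01,0,0],
    [0.85,0,0,30,0,0,0],
    [0.85,0,0,20,0,0,0],
  ],
)

```text
clock: 33.9
tool_pos: [0.4682, -0.1387, 0.086]
eef_rot: [0.731, 0.683, -0.0, -0.003]
contact_force: [-0.0, -0.3, 0.2]
opening: 0.849
```

```bash
python3 go.py 469 -138.4 45 87.5
```

```text
t 33.9 pos [ 468.2 -138.7   86. ] yaw 86.1 q [ 0.32  0.79 -0.21  2.09  0.49  0.32  1.21] F [-0.  -0.3  0.2] open 0.849
d tool mm [ 0.3  1.  41. ] rotvec [-0.004 -0.003 -0.025]
d in target axes [ 0.4  0.8 41. ]
```

play_rows(
  increments=[
    [0.85,0,0,15,-0.004,-0.003,-0.025],
    [0.85,0,0,25,0,0,0],
    [0.85,0,0,20,0,0,0],
    [0.85,0,0,12,0,0,0],
    [0.85,0,0,2,0,0,0],
    [0.85,0,0,0,0,0,0],
    [0.85,0,0,0,0,0,0],
    [0.85,0,0,0,0,0,0],
  ],
)

```text
clock: 34.9
tool_pos: [0.4687, -0.1396, 0.0091]
eef_rot: [0.73, 0.683, -0.002, 0.001]
contact_force: [-0.1, 0.3, 0.4]
opening: 0.858
```

```bash
python3 go.py 469 -138.4 9.5 87.5
```

```text
t 34.9 pos [ 468.7 -139.6    9.1] yaw 86.2 q [ 0.23  0.94 -0.07  2.11  0.55  0.11  1.16] F [-0.1  0.3  0.4] open 0.858
d tool mm [ 1.2  0.2 -0.4] rotvec [-0.     0.004 -0.022]
d in target axes [ 1.2  0.3 -0.4]
```

play_rows(
  increments=[
    [0.85,1,0,0,0,0,-0.02],
    [0.3,0,0,0,0,0,0],
    [0.3,0,0,0,0,0,0],
    [0.3,0,0,0,0,0,0],
    [0.3,0,0,0,0,0,0],
    [0.3,0,0,0,0,0,0],
    [0.3,0,0,0,0,0,0],
    [0.3,0,0,0,0,0,0],
  ],
  grip_force=35,
)

```text
clock: 35.9
tool_pos: [0.4691, -0.1389, 0.0097]
eef_rot: [0.723, 0.691, -0.001, 0.002]
contact_force: [0.3, -0.0, 0.3]
opening: 0.541
```

```bash
python3 go.py 457.1 -338.4 130 13.2
```

```text
t 35.9 pos [ 469.1 -138.9    9.7] yaw 87.4 q [ 0.23  0.94 -0.07  2.11  0.55  0.11  1.17] F [ 0.3 -0.   0.3] open 0.541
d tool mm [-200.4   -2.8 -119.5] rotvec [0.003 0.003 1.295]
d in target axes [ -57.2  191.5 -120.3]
```

play_rows(
  increments=[
    [0.3,0,0,-20,0,0,0],
    [0.3,0,0,-45,0,0,0],
    [0.3,0,0,-45,0,0,0.1],
    [0.3,0,0,-15,0,0,0.17],
    [0.3,0,0,0,0,0,0.17],
    [0.3,0,0,0,0,0,0.17],
    [0.3,0,0,0,0,0,0.17],
    [0.3,0,0,0,0,0,0.17],
  ],
)

```text
clock: 36.9
tool_pos: [0.4668, -0.1379, 0.1375]
eef_rot: [0.963, 0.269, -0.002, 0.001]
contact_force: [-0.6, 0.7, -0.9]
opening: 0.546
```

```bash
python3 go.py 457.1 -338.4 130 13.2
```

```text
t 36.9 pos [ 466.8 -137.9  137.5] yaw 31.2 q [ 0.22  0.68 -0.05  2.07  0.09  0.39  0.64] F [-0.6  0.7 -0.9] open 0.546
d tool mm [-112.2  166.4    8.1] rotvec [0.001 0.004 0.314]
d in target axes [-55.3 193.    7.5]
```

play_rows(
  increments=[
    [0.3,0,0,0,0,0,0.157],
    [0.3,0,0,0,0,0,0.157],
    [0.3,0,0,0,0,0,0],
    [0.3,-13,45,0,0,0,0],
    [0.3,-13,45,0,0,0,0],
    [0.3,-13,45,0,0,0,0],
    [0.3,-13,45,0,0,0,0],
    [0.3,0,0,0,0,0,0],
  ],
)

```text
clock: 37.9
tool_pos: [0.4554, -0.3288, 0.1362]
eef_rot: [0.993, 0.121, -0.004, 0.0]
contact_force: [0.6, 0.8, -2.2]
opening: 0.543
```

```bash
python3 go.py 457.1 -338.4 60 13.2
```

```text
t 37.9 pos [ 455.4 -328.8  136.2] yaw 13.9 q [ 0.56  0.75 -0.03  1.85  0.05  0.55  0.74] F [ 0.6  0.8 -2.2] open 0.543
d tool mm [-0.   9.7 76.2] rotvec [-0.     0.008  0.012]
d in target axes [-0.5  9.7 76.2]
```

play_rows(
  increments=[
    [0.3,0,0,0,0,0.008,0.012],
    [0.3,0,0,0,0,0,0],
    [0.3,-2,9,0,0,0,0],
    [0.3,0,0,25,0,0,0],
    [0.3,0,0,35,0,0,0],
    [0.3,0,0,20,0,0,0],
    [0.3,0,0,10,0,0,0],
    [0.3,0,0,0,0,0,0],
  ],
)

```text
clock: 38.9
tool_pos: [0.4586, -0.3345, 0.0443]
eef_rot: [0.993, 0.121, 0.002, -0.001]
contact_force: [0.4, -0.5, -1.4]
opening: 0.544
```

```bash
python3 go.py 455.1 -338.9 14 13.2; python3 -c "
from h import *
a=r.snapshot('top')[:,:,::-1];b=r.snapshot('scene')[:,:,::-1]
cv2.imwrite('pics/k9.png',np.hstack([cv2.resize(a[125:225,365:465],None,fx=4,fy=4),cv2.resize(b[90:190,140:240],None,fx=4,fy=4)]))"
```

```text
t 38.9 pos [ 458.6 -334.5   44.3] yaw 13.9 q [ 0.57  0.91 -0.03  1.87  0.06  0.36  0.74] F [ 0.4 -0.5 -1.4] open 0.544
d tool mm [-4.5  3.4 30.3] rotvec [-0.001 -0.003  0.013]
d in target axes [-4.4  3.4 30.3]
```

View pics/k9.png

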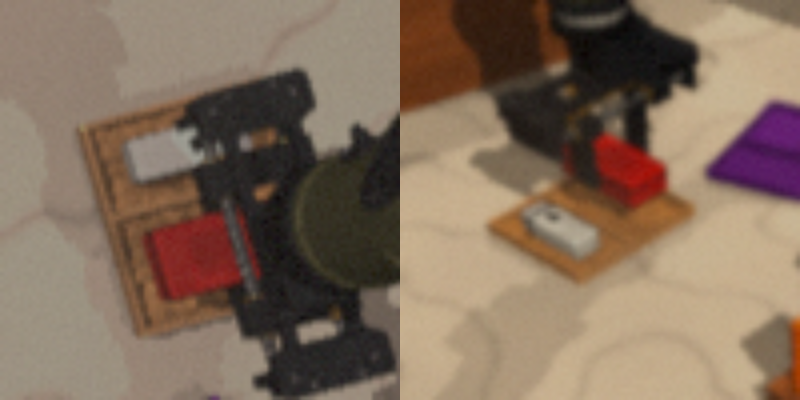

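Case is over the wide compartment, clear of the torch and level. Lowering it.

play_rows(
  increments=[
    [0.3,-4.5,3.5,0,0,-0.003,0.012],
    [0.3,0,0,0,0,0,0],
    [0.3,0,0,10,0,0,0],
    [0.3,0,0,8,0,0,0],
    [0.3,0,0,6,0,0,0],
    [0.3,0,0,0,0,0,0],
    [0.3,0,0,0,0,0,0],
    [0.3,0,0,0,0,0,0],
  ],
)

```text
clock: 40.0
tool_pos: [0.4562, -0.3405, 0.0211]
eef_rot: [0.993, 0.115, 0.002, 0.001]
contact_force: [-0.1, 0.6, -1.4]
opening: 0.54
```

```bash
python3 go.py 455.1 -338.9 14 13.2
```

```text
t 40.0 pos [ 456.2 -340.5   21.1] yaw 13.2 q [ 0.57  0.95 -0.02  1.87  0.06  0.32  0.74] F [-0.1  0.6 -1.4] open 0.54
d tool mm [-0.7 -1.9  7.1] rotvec [ 0.002 -0.003 -0.001]
d in target axes [-0.7 -1.8  7.1]
```

play_rows(
  increments=[
    [0.3,-0.5,-1.5,3,0,-0.003,0],
    [0.3,0,0,3,0,0,0],
    [0.3,0,0,1.5,0,0,0],
    [0.3,0,0,0,0,0,0],
    [0.3,0,0,0,0,0,0],
    [0.62,0,0,0,0,0,0],
    [0.62,0,0,0,0,0,0],
    [0.62,0,0,0,0,0,0],
  ],
)

```text
clock: 41.0
tool_pos: [0.4561, -0.3396, 0.014]
eef_rot: [0.993, 0.115, 0.001, 0.002]
contact_force: [-0.4, -0.6, -0.7]
opening: 0.618
```

play_rows(
  increments=[
    [0.62,0,0,-15,0,0,0],
    [0.62,0,0,-40,0,0,0],
    [0.62,0,0,-50,0,0,0],
    [0.62,0,0,-50,0,0,0],
    [0.62,0,-50,0,0,0,0],
    [0.62,0,-50,0,0,0,0],
    [0.62,0,-50,0,0,0,0],
    [0.62,0,-30,0,0,0,0],
  ],
)

```text
clock: 42.0
tool_pos: [0.4162, -0.1629, 0.18]
eef_rot: [0.994, 0.112, 0.006, 0.005]
contact_force: [0.2, -0.6, 0.2]
opening: 0.619
```

```bash
python3 -c "
from h import *
a=r.snapshot('top')[:,:,::-1];b=r.snapshot('scene')[:,:,::-1]
cv2.imwrite('pics/t9.png',a);cv2.imwrite('pics/s9.png',b)
cv2.imwrite('pics/k10.png',cv2.resize(np.hstack([a,b]),(800,300)))
cv2.imwrite('pics/k11.png',np.hstack([cv2.resize(a[125:225,365:465],None,fx=4,fy=4),cv2.resize(b[90:190,140:240],None,fx=4,fy=4)]))"
```

```text
(no output)
```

View pics/k10.png

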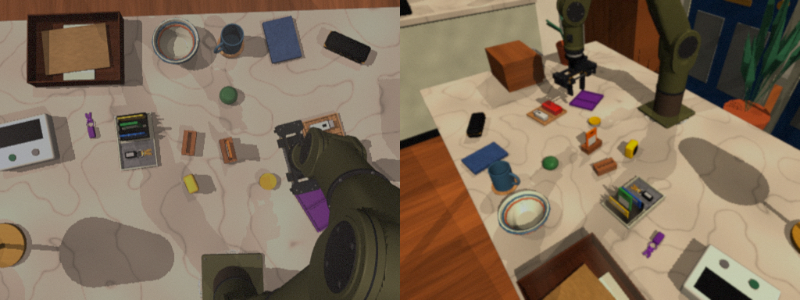

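View pics/k11.png

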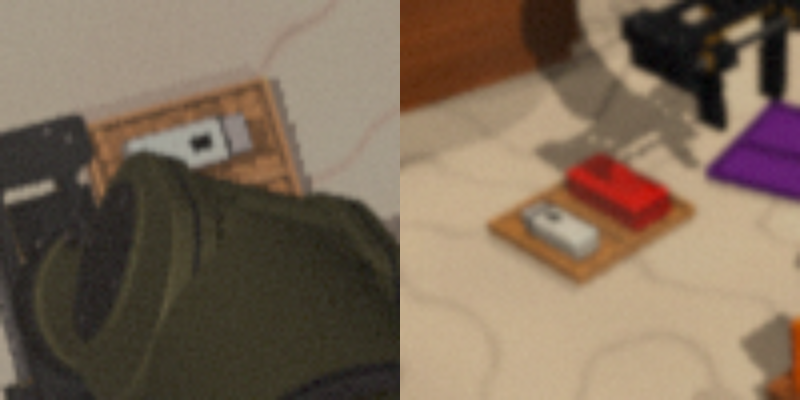

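Everything appears placed. I'll move the arm off the tray for a final measurement.

play_rows(
  increments=[
    [0.62,8,-50,-10,0,0,0],
    [0.62,8,-50,0,0,0,0],
    [0.62,8,-50,0,0,0,0],
    [0.62,8,-50,0,0,0,0],
    [0.62,0,0,0,0,0,0],
    [0.62,0,0,0,0,0,0],
    [0.62,0,0,0,0,0,0],
    [0.62,0,0,0,0,0,0],
  ],
)

```text
clock: 43.1
tool_pos: [0.4105, 0.037, 0.1921]
eef_rot: [0.994, 0.106, 0.013, 0.007]
contact_force: [-0.5, 0.7, -0.4]
opening: 0.621
```

```bash
cat > fin.py <<'E'
from meas import *
a=r.snapshot('top')[:,:,::-1];cv2.imwrite('pics/t10.png',a)
cv2.imwrite('pics/k12.png',np.hstack([cv2.resize(a[125:225,135:235],None,fx=4,fy=4),cv2.resize(a[125:225,365:465],None,fx=4,fy=4)]))
im,hsv=masks("top","pics/t10.png"); I=lambda lo,hi:cv2.inRange(hsv,lo,hi)
c=I((0,170,90),(5,255,255))|I((175,170,90),(180,255,255)); c[:,:365]=0; rect("top",c,.034,"case")
t=I((0,0,120),(180,50,255)); t[:150]=t[:150]; t[:,:385]=0;t[:,440:]=0;t[:140]=0;t[185:]=0; rect("top",t,.026,"torch body")
g=I((40,80,40),(85,255,255)); g[:,:140]=0;g[:,300:]=0;g[:105]=0; rect("top",g,.094,"green/pw")
b=I((8,200,150),(20,255,255)); b[:170]=0;b[:,:280]=0;b[:,300:]=0; rect("top",b,.096,"orange")
k=((hsv[...,2]<60)*255).astype(np.uint8); m=np.zeros_like(k); m[188:208,155:180]=k[188:208,155:180]; rect("top",m,.02,"fob")
im0=cv2.imread("pics/top0.png"); print("orange diff", np.abs(im[165:215,276:306].astype(int)-im0[165:215,276:306]).mean(), "pw diff", np.abs(im[105:140,275:310].astype(int)-im0[105:140,275:310]).mean())
E
python3 fin.py; python3 go.py 450 0 200 0
```

```text
case px 421.0 188.0 ctr mm 455.2 -335.9 size 47.3 102.0 ang 14.4
torch body px 413.0 161.0 ctr mm 527.2 -318.0 size 29.3 82.3 ang 13.7
torch body px 405.0 143.0 ctr mm 570.1 -308.5 size 116.7 29.6 ang 88.2
torch body px 437.0 149.0 ctr mm 556.0 -382.9 size 18.4 53.6 ang 86.8
green/pw px 291.0 121.0 ctr mm 632.2 0.6 size 39.8 40.2 ang 8.4
green/pw px 167.0 158.0 ctr mm 544.5 317.6 size 16.5 70.9 ang 0.8
fob px 169.0 199.0 ctr mm 444.2 330.3 size 21.6 38.9 ang 37.3
orange diff 43.18577777777778 pw diff 12.82857142857143
t 43.15 pos [410.5  36.9 192.1] yaw 12.2 q [-0.28  0.51  0.1   2.26 -0.09  0.35  0.1 ] F [-0.4 -0.4  0.4] open 0.619
d tool mm [31.  44.5 -6.3] rotvec [ 0.014 -0.027  0.212]
d in target axes [39.5 36.9 -7.9]
```

View pics/k12.png

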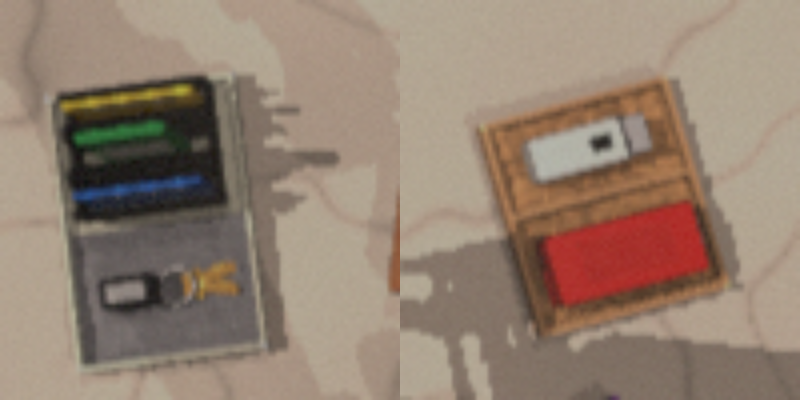

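```bash
python3 - <<'E'
from h import *
def c(f):
    h=cv2.cvtColor(cv2.imread(f),cv2.COLOR_BGR2HSV); m=cv2.inRange(h,(5,190,160),(14,255,255)); m[:155]=0;m[200:]=0;m[:,:225]=0;m[:,265:]=0
    y,x=np.nonzero(m); return len(x),x.mean(),y.mean()
print(c("pics/scene0.png"),c("pics/s9.png")); r.finish_job()
E
```

```text
(97, np.float64(243.72164948453607), np.float64(171.97938144329896)) (99, np.float64(243.73737373737373), np.float64(171.8181818181818))
the job is handed in; nothing more can be done
```

Both kits are made up and the job was handed in at about 43 s of the 102 s allowed. It gave no verdict, so these are my own last checks:

- **Keys:** they lie flat in the felt compartment, and the last top view shows them about centred. My final colour mask for the fob was poor (an angle of 37° that doesn't match the picture). For the keys I rely on the pictures and on where the gripper let go, less than 1 mm from the target.
- **Green card:** it went down the middle slot without resistance until it touched the floor (1.5 N) at the expected height. It looks upright between the blue and yellow cards. The last colour mask mixed its top and face, so it says nothing about lean.
- **Case:** it is flat in the wide compartment, about 3 mm from its ideal place.
- **Torch:** it is flat in the narrow compartment, lengthwise, about 4 mm from its ideal place.
- **Paperweight:** its position changed by less than 2 mm, which is within measuring error.
- **Orange card:** it has not moved in the scene view (under 0.2 px). I took that picture one move before the end. In the final top view the arm covered the card, so the picture comparison there (a difference of 43) was meaningless.

At hand-in the gripper was empty, with its fingertips 0.19 m above the table and touching nothing.

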